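# Lay up the condiment tray

### The job

Lay up the condiment tray for the table: stand the pepper mill upright in the brown dish, the salt shaker upright in the white dish and the green-capped seasoning bottle upright in the dark green dish, and put the lemon in the yellow dish, each well centred. Leave the yellow-capped spice jar and the light green washing-up bottle where they stand.

Things in the scene. Friction and masses are not known exactly. Their poses are not given: they have to be found in the camera images.
- salt_shaker: Salt shaker: clear glass shaker with grey contents with a domed grey top, round, 44 mm across up to 74 mm high, then narrower (34 mm), 90 mm high in all. Origin at the centre of its underside, z up. About 0.1 kg. Grip the body about 55 mm up.
- pepper_mill: Pepper mill: dark brown turned wood, round, foot 58 mm across, head 48 mm across between 123 and 159 mm up, small steel knob on top, 170 mm high in all. Origin at the centre of its underside, z up. About 0.18 kg. Grip the head about 135 mm up.
- seasoning_bottle: Seasoning bottle: white and amber squeezy bottle with a dark green pointed cap, round, 53 mm across and firm up to 118 mm, 158 mm high with the cap (the cap is not to be gripped). Origin at the centre of its underside, z up. About 0.34 kg. Grip it about 100 mm up.
- lemon: Lemon: yellow, lying on its side, 71 mm long along its x axis, 53 mm across along y, 51 mm high. Origin at the centre of its underside. About 0.085 kg. Grip across y, about 36 mm up.
- dish_white: White shallow round dish, rim 90 mm across, 9 mm high, inner floor 82 mm across, 3 mm above the origin (centre of its underside). Fixed on a pale square wooden tray (216 mm wide, rim 16 mm above the worktop, floor 8 mm; low brass handles reach 20 mm past two sides). Four dishes form a square, 100 mm from centre to centre; colours change corners.
- dish_brown: Dark brown shallow round dish, rim 90 mm across, 9 mm high, inner floor 82 mm across, 3 mm above the origin (centre of its underside). Fixed on a pale square wooden tray (216 mm wide, rim 16 mm above the worktop, floor 8 mm; low brass handles reach 20 mm past two sides). Four dishes form a square, 100 mm from centre to centre; colours change corners.
- dish_green: Dark green shallow round dish, rim 90 mm across, 9 mm high, inner floor 82 mm across, 3 mm above the origin (centre of its underside). Fixed on a pale square wooden tray (216 mm wide, rim 16 mm above the worktop, floor 8 mm; low brass handles reach 20 mm past two sides). Four dishes form a square, 100 mm from centre to centre; colours change corners.
- dish_yellow: Yellow shallow round dish, rim 90 mm across, 9 mm high, inner floor 82 mm across, 3 mm above the origin (centre of its underside). Fixed on a pale square wooden tray (216 mm wide, rim 16 mm above the worktop, floor 8 mm; low brass handles reach 20 mm past two sides). Four dishes form a square, 100 mm from centre to centre; colours change corners.
- spice_jar: Spice jar with a yellow cap and yellow-tan contents, 42 mm across, 96 mm high. Stands loose beside the work and stays there. Origin at the centre of its underside. (Other jars stand far behind at the wall.)
- washing_up: Washing-up liquid bottle, bright light green, oval 48 x 77 mm, 241 mm high. Stands loose beside the work and stays there. Origin at the centre of its underside.
Not all that is in view belongs to the job. Of the things that look like the lemon, take the one that is farthest to the robot's left at the start.

How it is judged:
At the end, for the whole second after the job is handed in: Shaker upright in the white dish, mill in brown, bottle in dark green (within 0.15 rad), lemon in yellow; each within 15 mm of its dish centre and down on its floor (origin at most 12 mm above the dish origin), released, at rest; spice jar and washing-up bottle within 30 mm of their places (horizontal distance between salt_shaker and dish_white below 0.015 m and z of salt_shaker in the frame of dish_white below 0.012 m and linear speed of each of salt_shaker, pepper_mill, seasoning_bottle, lemon below 0.02 m/s and angle between each of salt_shaker, pepper_mill, seasoning_bottle's own z axis and vertical below 0.15 rad and horizontal distance between pepper_mill and dish_brown below 0.015 m and z of pepper_mill in the frame of dish_brown below 0.012 m and horizontal distance between seasoning_bottle and dish_green below 0.015 m and z of seasoning_bottle in the frame of dish_green below 0.012 m and horizontal distance between lemon and dish_yellow below 0.015 m and z of lemon in the frame of dish_yellow below 0.012 m and distance of each of spice_jar, washing_up from where it was at the start of the episode below 0.03 m); the robot touches nothing.
It fails at once if the spice jar is pushed, knocked over or carried off (distance of spice_jar from where it was at the start of the episode above 0.03 m).
It fails at once if the washing-up bottle is pushed, knocked over or carried off (distance of washing_up from where it was at the start of the episode above 0.03 m).
It also fails if it takes over 104 s, if anything falls off the work surface, if the arm or the gripper's body presses on something with over 40 N, if the wrist force passes 120 N, or if a joint passes its speed limit or range.

### The arm

A 6-joint arm with a two-finger parallel gripper is mounted at the origin on a cart in front of the work surface, level with it; the furniture and walls round the work are solid. World frame = base frame: x ahead of the robot, y to its left, z up, the work surface at z = 0. Lengths are in m, angles in rad, forces in N, time in s.
With the tool pointing down it reaches from about 0.25 to 0.775 m from the base axis. Payload 4 kg.
Tool frame: the origin (TCP) lies at the centre of the arm's flange, where the gripper is bolted on; the fingertips stand 173 mm ahead of it and the grasp point (between the pads) lies 155 mm ahead of it; z points along the fingers, y is the line along which they close (so a half turn about z gives the same grasp; the last joint's range is limited). The gripper opens to 85 mm and grips with 20 to 120 N. Pads are 22 mm wide; open, the fingers measure 114 mm over their backs; the gripper's body (76 mm by 85 mm) begins 54 mm behind the grasp point. The pads swing forward as they close: fully open they stand 13 mm farther back than shut.
Start: joints at [-1.343, 0.087, 1.371, -0, 1.684, -0.103], TCP at [0.179, -0.52, 0.405] pointing down, gripper open.
Joint ranges: [-3.1, 3.1], [-0.76, 2.03], [0.27, 2.55], [-1.08, 4.22], [0.17, 2.65], [-2.57, 2.57]. Speed limits (rad/s): [2.79, 2.79, 3.14, 3.14, 3.14, 3.14].

### API

Orientations are given as a rotation vector (axis times angle).
In Python, from station import get_obs, grab_frame, camera_model, job_done, trace gives the robot as it stands. The module is installed in compiled form; this text tells all that it offers.
- The arm moves only by the tool carry_out, never from a script. Its argument "commands" is a list of rows, each a list of 7 numbers: the turn, a rotation vector about the tool's x, y, z in rad, then the shift along the tool's x, y, z in mm, then the opening, from 0 (shut) to 1 (fully open). In form: [[ax, ay, az, dx, dy, dz, jaw], ...]. A call has 1 to 8 rows; each row shifts and turns the commanded pose from where the row before left it, along the tool's axes as they then stand; what a row does not reach is not made up. A row lasts 1/8 s, in which the tool goes at most 62.5 mm and 10.7 degrees, less where a joint would pass 70% of its speed; a pose out of reach is approached as far as the arm can. A call with a gripper value outside its range is refused whole. The fingers move at their own pace and stop on an object; "squeeze" is the grip in N (left out, the last holds). Time passes only in rows, so rows that do not move let the fingers close. It gives the time, the measured TCP pose, the force, the opening and the grip force at its end, in the units of the state.
- get_obs(): the state, without advancing time (a new reading comes with each control period).
- grab_frame(name): name is "scene" or "top" or "wrist"; returns (picture, depth): 420x560x3 uint8, red, green, blue; 420x560 float32, m along the optical axis (not along the pixel's ray), 0 where there is no reading.
- camera_model(name): a dict with "fx", "fy", "cx", "cy" (pixels), "rvec" (rotation vector, rad) and "tvec" (3), from world to camera coordinates, as OpenCV has them. Camera axes: x right, y down, z forward; pixel columns grow to the right and rows downward; lengths in m; the calibration is good to about 2 mm. The wrist camera is an equidistant fisheye: a pixel r from the principal point sees the ray r / f radians off the axis. A picture is of the moment at which its call begins: read the wrist's pose just before it. camera_model takes no time and is no camera call; for the wrist camera it gives the pose at the moment of the call.
- job_done(): hands the job in; it is judged then, once.
Trained networks look in the newest picture that a camera, given by its name, has taken for a name from the list of things; names that differ only in an ending like _2 or _b are one class to them, and where a whole thing is asked for, a point or a joint stands for the part that bears it (a point fixed in the world has none). Each returns a list of dicts, best first, with "p" (0 to 1); they miss things now and then, are a little off and sometimes report something else, mostly with a low value. They report only what shows in the picture. A call takes as long as a camera call. They do not tell look-alikes from the thing itself.
- trace(camera, target): "region" (420x560 bool, what is visible of it) and "location" ([column, row] in pixels, amid what is visible of it).
The state is a dict: "clock": time; "q": joint angles; "dq": joint speeds; "joint_torque": joint torques, N m; "position": TCP position; "tcp_rot": TCP orientation; "wrist_force": force on the tool from outside, world axes, zero at the start; "ft_torque": the same for the moment, N m; "gripper_width": finger opening in m; "grip_force": force on a finger pad.
Only numpy, scipy, OpenCV 4.12 (cv2) and the standard library are available. Lean on these libraries where they do the work, as an engineer would, in place of code of your own. Each camera call takes 0.05 s, during which the arm holds its last target. There are 200 camera calls.

## Working session

There is one attempt and no reset: what is moved stays moved. The work goes in short steps, Python scripts to look and compute and a tool call to move; the robot and the scene stay as the last step left them, time stands still between calls to the robot, and variables do not carry over. Pictures are saved under pics/ and viewed, at most 14 in all, crops included, and the job is handed in when it is done.

Besides the shell and the picture viewer there is one more tool, called after "Call:" in YAML: its name, and indented under it one key for each argument. carry_out: Moves the arm, as the interface text tells. Its arguments: {"type":"object","properties":{"commands":{"type":"array","items":{"type":"array","items":{"type":"number"}}},"squeeze":{"type":"number"}},"required":["commands"]}

```bash
mkdir -p pics
cat > h.py <<'E'
import numpy as np, cv2
from station import *
def save(n,f):
    im,d=grab_frame(n); cv2.imwrite(f,im[:,:,::-1]); return im,d
def pts(cam,d,mask,m=None):
    m=m or camera_model(cam); v,u=np.nonzero(mask&(d>0)); z=d[v,u]
    c=np.stack([(u-m['cx'])/m['fx']*z,(v-m['cy'])/m['fy']*z,z],1)
    R=cv2.Rodrigues(np.array(m['rvec'],float))[0]
    return (c-np.array(m['tvec']).ravel())@R
E
python3 - <<'E'
from h import *
for n in ['top','scene']:
    im,d=save(n,f'pics/{n}0.png'); m=camera_model(n); R=cv2.Rodrigues(np.array(m['rvec'],float))[0]
    print(n,'cam at',(-R.T@np.array(m['tvec']).ravel()).round(3), m['fx'])
    for t in ['salt_shaker','pepper_mill','seasoning_bottle','lemon','dish_white','dish_brown','dish_green','dish_yellow','spice_jar','washing_up']:
        for r in trace(n,t)[:4]:
            if r['p']<.2: continue
            P=pts(n,d,r['region'])
            if len(P)<5: continue
            lo,hi=np.percentile(P,[3,97],axis=0)
            print(t,round(r['p'],2),np.round(r['location']),len(P),'lo',lo.round(3),'hi',hi.round(3),'mid',((lo+hi)/2).round(3))
s=get_obs();print(s['clock'],s['tcp_rot'],s['position'])
E
```

```text
top cam at [0.239 0.02  1.325] 450.17067591033845
salt_shaker 0.47 [397. 251.] 238 lo [ 0.36  -0.347  0.01 ] hi [ 0.395 -0.316  0.089] mid [ 0.378 -0.331  0.049]
pepper_mill 0.95 [171. 238.] 526 lo [0.369 0.284 0.009] hi [0.415 0.329 0.161] mid [0.392 0.307 0.085]
seasoning_bottle 0.57 [372. 208.] 429 lo [ 0.466 -0.27   0.014] hi [ 0.509 -0.228  0.155] mid [ 0.487 -0.249  0.085]
lemon 0.73 [258. 259.] 316 lo [0.315 0.032 0.013] hi [0.366 0.081 0.051] mid [0.34  0.056 0.032]
lemon 0.57 [183. 191.] 305 lo [0.521 0.268 0.018] hi [0.576 0.313 0.051] mid [0.548 0.291 0.034]
dish_white 0.85 [282. 213.] 680 lo [ 0.453 -0.034  0.005] hi [0.531 0.04  0.017] mid [0.492 0.003 0.011]
dish_brown 0.67 [247. 181.] 675 lo [0.545 0.072 0.005] hi [0.622 0.15  0.017] mid [0.584 0.111 0.011]
dish_green 0.98 [280. 178.] 662 lo [ 0.554 -0.025  0.005] hi [0.63  0.051 0.017] mid [0.592 0.013 0.011]
dish_yellow 0.62 [248. 211.] 699 lo [0.445 0.064 0.005] hi [0.522 0.141 0.017] mid [0.484 0.103 0.011]
spice_jar 0.93 [426. 176.] 345 lo [ 0.57  -0.432  0.002] hi [ 0.61  -0.396  0.098] mid [ 0.59  -0.414  0.05 ]
[... 715 characters left out ...]
5. 199.] 254 lo [0.556 0.076 0.01 ] hi [0.628 0.15  0.02 ] mid [0.592 0.113 0.015]
dish_green 0.56 [295. 208.] 376 lo [ 0.554 -0.026  0.009] hi [0.642 0.056 0.022] mid [0.598 0.015 0.015]
dish_yellow 0.93 [258. 216.] 384 lo [0.448 0.064 0.009] hi [0.531 0.145 0.021] mid [0.489 0.104 0.015]
spice_jar 0.6 [410. 240.] 189 lo [ 0.572 -0.42   0.013] hi [ 0.603 -0.397  0.1  ] mid [ 0.588 -0.408  0.057]
spice_jar 0.56 [368. 277.] 327 lo [ 0.364 -0.353  0.008] hi [ 0.391 -0.318  0.092] mid [ 0.377 -0.335  0.05 ]
washing_up 0.95 [183. 169.] 401 lo [0.489 0.428 0.017] hi [0.509 0.489 0.141] mid [0.499 0.459 0.079]
1.1 [3.09856630e+00 5.17301599e-01 4.05742616e-05] [ 0.17864322 -0.52018019  0.40475917]
```

View pics/top0.png

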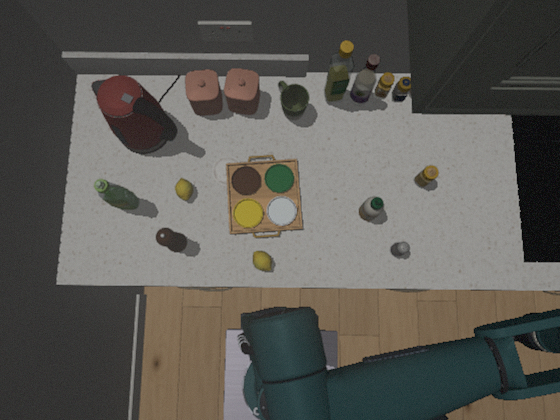

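View pics/scene0.png

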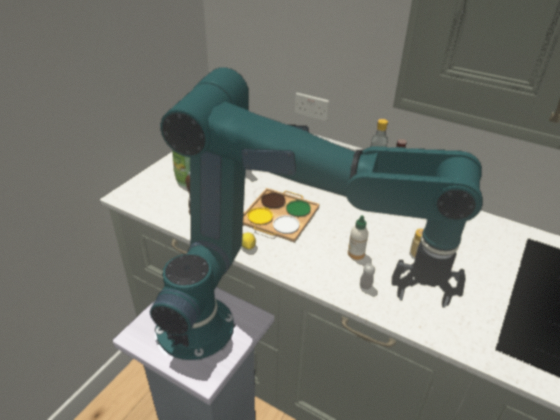

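The top picture shows the tray at (265,197) with brown top left, green top right, yellow bottom left and white bottom right. The mill is at (171,239), the lemons at (183,188) and (262,260), the bottle at (373,208) and the shaker at (400,249). The leftmost lemon is the one at (183,188). Next I refine the centres.

Run:
```python
from h import *
from scipy.optimize import least_squares
def circ(P,r):
    c0=np.median(P[:,:2],0)
    f=lambda c:np.hypot(*(P[:,:2]-c).T)-r
    s=least_squares(f,c0+[.015,0],loss='soft_l1',f_scale=.002);return s.x.round(4),len(P),round(float(np.median(abs(s.fun)))*1000,1)
spec={'salt_shaker':(.02,.07,.022),'pepper_mill':(.128,.155,.024),'seasoning_bottle':(.02,.11,.0265),'spice_jar':(.02,.07,.021)}
for n in ['top','scene']:
    im,d=grab_frame(n)
    for t,(a,b,r) in spec.items():
        R=trace(n,t)
        if not R: continue
        g=cv2.erode(R[0]['region'].astype('uint8'),np.ones((3,3)))>0
        P=pts(n,d,g);Q=P[(P[:,2]>a)&(P[:,2]<b)]
        T=P[P[:,2]>P[:,2].max()-.008]
        print(n,t,R[0]['location'],circ(Q,r) if len(Q)>8 else None,'top pts',T.mean(0).round(4),len(T))
    for r in trace(n,'lemon'):
        if r['p']<.3: continue
        g=r['region'];P=pts(n,d,g);Q=P[P[:,2]>.028]
        c=Q[:,:2]-Q[:,:2].mean(0);w,V=np.linalg.eigh(c.T@c/len(c))
        print(n,'lemon',r['location'],Q.mean(0).round(4),'axis deg',np.degrees(np.arctan2(V[1,1],V[0,1])).round(1),(4*np.sqrt(w)).round(3), cv2.minAreaRect((Q[:,:2]*1000).astype('float32')))
    C={}
    for t in ['dish_white','dish_brown','dish_green','dish_yellow']:
        r=trace(n,t)[0];m=camera_model(n);Rm=cv2.Rodrigues(np.array(m['rvec'],float))[0]
        k=cv2.findContours(r['region'].astype('uint8'),0,1)[0];k=max(k,key=cv2.contourArea);e=cv2.fitEllipse(k)
        ray=Rm.T@[(e[0][0]-m['cx'])/m['fx'],(e[0][1]-m['cy'])/m['fy'],1];o=-Rm.T@np.array(m['tvec']).ravel()
        C[t]=(o+ray*(.0165-o[2])/ray[2])[:2];print(n,t,C[t].round(4))
    M=np.mean(list(C.values()),0);print('tray',M.round(4))
```

```text
top salt_shaker [399.4, 252.9] (array([ 0.3809, -0.3407]), 68, 1.5) top pts [ 0.3785 -0.3344  0.0863] 71
top pepper_mill [170.8, 239.5] (array([0.3981, 0.3144]), 132, 3.9) top pts [0.3933 0.3128 0.1682] 10
top seasoning_bottle [371.3, 206.6] (array([ 0.4936, -0.2553]), 173, 1.6) top pts [ 0.4905 -0.2524  0.1545] 14
top spice_jar [426.1, 176.5] (array([ 0.5923, -0.4194]), 84, 1.3) top pts [ 0.5899 -0.4169  0.0951] 84
top lemon [246.2, 181.2] [nan nan nan] axis deg nan [nan nan] ((0.0, 0.0), (0.0, 0.0), 0.0)
top lemon [260.9, 260.2] [0.3408 0.058  0.0415] axis deg -135.6 [0.051 0.06 ] ((342.3407897949219, 57.845367431640625), (54.797725677490234, 51.79567337036133), 1.0356791019439697)
top lemon [187.1, 190.7] [0.5472 0.2902 0.0411] axis deg -168.1 [0.05  0.061] ((548.907470703125, 291.8957824707031), (56.59518814086914, 51.94517135620117), 46.01047134399414)
top dish_white [0.4909 0.002 ]
top dish_brown [0.5826 0.11  ]
top dish_green [0.5906 0.0106]
top dish_yellow [0.4831 0.1021]
tray [0.5368 0.0562]
scene salt_shaker [367.3, 278.6] (array([ 0.3876, -0.3332]), 150, 1.6) top pts [ 0.3
[... 255 characters left out ...]
10.9, 242.3] (array([ 0.5946, -0.4226]), 55, 1.0) top pts [ 0.5903 -0.4108  0.0988] 21
scene lemon [181.6, 167.9] [0.4936 0.4513 0.0934] axis deg 55.8 [0.059 0.144] ((349.791259765625, 278.4319763183594), (541.0989990234375, 59.83439636230469), 49.16832733154297)
scene lemon [249.7, 239.2] [0.337  0.0487 0.0436] axis deg 177.4 [0.042 0.049] ((342.2542724609375, 50.787437438964844), (50.36635208129883, 39.674583435058594), 17.76466178894043)<stdin>:20: RuntimeWarning: Mean of empty slice.
  ret = um.true_divide(
<stdin>:20: RuntimeWarning: invalid value encountered in divide
<stdin>:21: RuntimeWarning: Mean of empty slice.
Traceback (most recent call last):
IndexError: list index out of range
```

Call:
carry_out:
  commands:
    - [0, 0, 0.1655, 0, 0, 0, 1]
    - [0, 0, 0.1655, 0, 0, 0, 1]
    - [0, 0, 0, 26, -55, 0, 1]
    - [0, 0, 0, 26, -55, 0, 1]
    - [0, 0, 0, 26, -55, 0, 1]
    - [0, 0, 0, 26, -55, 0, 1]
    - [0, 0, 0, 26, -55, 0, 1]
    - [0, 0, 0, 26, -55, 0, 1]
  squeeze: 30

```text
clock: 2.95
position: [0.335, -0.1883, 0.405]
tcp_rot: [3.141, -0.001, 0.002]
wrist_force: [1.1, -0.1, -0.6]
gripper_width: 0.0855
grip_force: 0.0
```

Call:
carry_out:
  commands:
    - [0, 0, 0, 26, -55, 0, 1]
    - [0, 0, 0, 26, -55, 0, 1]
    - [0, 0, 0, 26, -55, 0, 1]
    - [0, 0, 0, 26, -55, 0, 1]
    - [0, 0, 0, 26, -55, 0, 1]
    - [0, 0, 0, 26, -55, 0, 1]
    - [0, 0, 0, 26, -55, 0, 1]
    - [0, 0, 0, 0, 0, 0, 1]

```text
clock: 3.95
position: [0.5176, 0.1981, 0.403]
tcp_rot: [-3.141, -0.008, 0.004]
wrist_force: [-0.8, -1.0, 0.0]
gripper_width: 0.0851
grip_force: 0.0
```

```bash
cat >> h.py <<'E'
def wray(m,uv):
    uv=np.atleast_2d(uv).astype(float);x=(uv[:,0]-m['cx'])/m['fx'];y=(uv[:,1]-m['cy'])/m['fy'];t=np.hypot(x,y)+1e-9
    c=np.stack([x/t*np.sin(t),y/t*np.sin(t),np.cos(t)],1)
    R=cv2.Rodrigues(np.array(m['rvec'],float))[0];return c@R,-R.T@np.array(m['tvec']).ravel(),c
def wz(m,uv,z):
    r,o,_=wray(m,uv);return (o+r*((z-o[2])/r[:,2])[:,None])[:,:2]
def wpts(m,d,mask):
    v,u=np.nonzero(mask&(d>0));r,o,c=wray(m,np.stack([u,v],1));k=c[:,2]>.1
    return (o+r*(d[v,u]/c[:,2])[:,None])[k]
E
python3 - <<'E'
from h import *
m=camera_model('wrist');im,d=save('wrist','pics/w1.png');s=get_obs()
print(s['clock'],s['position'].round(4) if hasattr(s['position'],'round') else s['position'],s['tcp_rot'],s['q']);print(m)
for t in ['lemon','pepper_mill','dish_white','dish_brown','dish_green','dish_yellow']:
    for r in trace('wrist',t)[:3]:
        if r['p']<.3: continue
        P=wpts(m,d,r['region'])
        k=max(cv2.findContours(r['region'].astype('uint8'),0,1)[0],key=cv2.contourArea)[:,0]
        z={'lemon':.026}.get(t,.0165)
        C=wz(m,k,z).astype('float32');e=cv2.fitEllipse(C*1000)
        print(t,round(r['p'],2),r['location'],'bbox mid',((P.min(0)+P.max(0))/2).round(4),'z',P[:,2].min().round(3),P[:,2].max().round(3),'ell',np.round(e[0],1),np.round(e[1],1),round(e[2],1))
E
```

```text
4.0 [0.5171 0.1963 0.4036] [ 3.1406113   0.00458017 -0.00332604] [ 2.60443824e-01  9.52115119e-02  1.36437162e+00 -4.03855045e-04
  1.68430697e+00  1.82827813e+00]
{'fx': 325.19226210127806, 'fy': 325.19226210127806, 'cx': 278.0439513201109, 'cy': 211.51797358864883, 'rvec': array([-2.08235049,  2.07390219,  0.28096942]), 'tvec': array([0.19787972, 0.46484038, 0.51400984])}
lemon 0.84 [189.5, 153.1] bbox mid [0.555  0.2951 0.0274] z 0.002 0.053 ell [553.5 296.1] [52.3 65.5] 103.1
lemon 0.6 [368.8, 318.8] bbox mid [0.3338 0.075  0.0251] z -0.001 0.052 ell [339.5  75.7] [21.4 59.5] 113.5
pepper_mill 0.59 [190.1, 282.3] bbox mid [0.4161 0.2805 0.1532] z -0.001 0.307 ell [379.  313.1] [ 45.  129.7] 71.5
dish_white 0.68 [435.8, 206.0] bbox mid [0.4922 0.0028 0.0128] z 0.006 0.019 ell [494.1   6.1] [88.3 91.6] 135.4
dish_brown 0.97 [356.8, 123.3] bbox mid [0.5867 0.1136 0.0135] z 0.007 0.02 ell [585.8 113.6] [87.1 87.8] 111.3
dish_green 0.95 [433.7, 121.6] bbox mid [0.5944 0.0102 0.0123] z 0.005 0.02 ell [593.9  14.1] [88.2 89.7] 3.5
dish_yellow 0.89 [359.3, 208.2] bbox mid [0.4848 0.1058 0.0137] z 0.008 0.02 ell [486.3 106.1] [86.2 87.9] 56.3
```

View pics/w1.png

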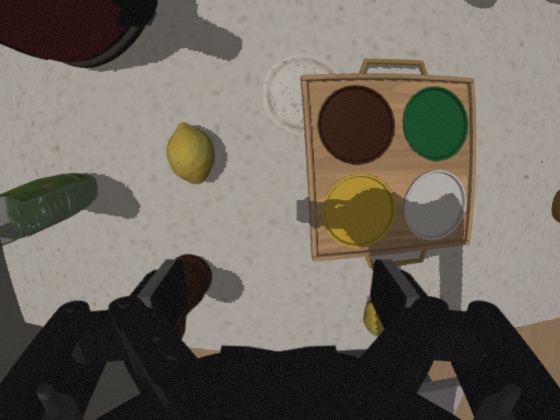

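The wrist view shows the lemon at (190,153) and the four dishes at brown (357,123), green (434,122), yellow (359,208) and white (436,206). The square they form is consistent with 100 mm spacing. Next I pick the lemon.

Call:
carry_out:
  commands:
    - [0, 0, 0, 17, -50, 0, 1]
    - [0, 0, 0, 18, -50, 0, 1]
    - [0, 0, -0.11, 0, 0, 30, 1]
    - [0, 0, -0.11, 0, 0, 50, 1]
    - [0, 0, 0, 0, 0, 50, 1]
    - [0, 0, 0, 0, 0, 45, 1]
    - [0, 0, 0, 0, 0, 25, 1]
    - [0, 0, 0, 0, 0, 0, 1]

```text
clock: 5.3
position: [0.5509, 0.2933, 0.2022]
tcp_rot: [3.121, 0.342, -0.009]
wrist_force: [0.7, 0.3, 1.1]
gripper_width: 0.0854
grip_force: 0.0
```

Run:
```python
from h import *
m=camera_model('wrist');im,d=save('wrist','pics/w2.png');s=get_obs();print(s['position'],s['tcp_rot'])
for r in trace('wrist','lemon')[:2]:
    P=wpts(m,d,r['region']);Q=P[P[:,2]>.03];print(r['p'],r['location'],((Q.min(0)+Q.max(0))/2).round(4),len(Q),Q.min(0),Q.max(0))
```

```text
[0.55175807 0.29383971 0.20448896] [ 3.12234026e+00  3.42630212e-01 -1.94638613e-03]
0.66 [277.3, 253.5] [0.5555 0.2958 0.0414] 10278 [0.52412211 0.26966606 0.03000524] [0.58678502 0.32202483 0.05276122]
```

View pics/w2.png

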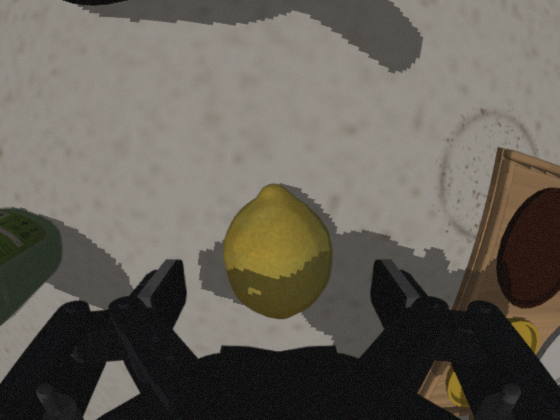

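The lemon is centred between the fingers at (277,253) and about 4 mm ahead. I descend and close.

Call:
carry_out:
  commands:
    - [0, 0, 0, 3, 0, 17, 1]
    - [0, 0, 0, 0, 0, 0, 0.3]
    - [0, 0, 0, 0, 0, 0, 0.3]
    - [0, 0, 0, 0, 0, 0, 0.3]
    - [0, 0, 0, 0, 0, 0, 0.3]
    - [0, 0, 0, 0, 0, 0, 0.3]
  squeeze: 30

```text
clock: 6.15
position: [0.5549, 0.2955, 0.1883]
tcp_rot: [-3.122, -0.345, -0.002]
wrist_force: [0.0, -0.6, 1.9]
gripper_width: 0.0503
grip_force: 31.5
```

Call:
carry_out:
  commands:
    - [0, 0, 0, 0, 0, -40, 0.3]
    - [0, 0, 0.11, 0, 0, -40, 0.3]
    - [0, 0, 0.11, 0, 0, -20, 0.3]
    - [0, 0, 0, -17, 48, 0, 0.3]
    - [0, 0, 0, -17, 48, 0, 0.3]
    - [0, 0, 0, -17, 48, 0, 0.3]
    - [0, 0, 0, -18, 47, 0, 0.3]
    - [0, 0, 0, 0, 0, 30, 0.3]

```text
clock: 7.15
position: [0.4856, 0.1019, 0.2598]
tcp_rot: [3.141, -0.007, 0.009]
wrist_force: [-0.6, 1.2, -1.0]
gripper_width: 0.0503
grip_force: 31.8
```

Call:
carry_out:
  commands:
    - [0, 0, 0, 0, 0, 30, 0.3]
    - [0, 0, 0, 0, 0, 15, 0.3]
    - [0, 0, 0, 0, 0, 10, 0.3]
    - [0, 0, 0, 0, 0, 3, 0.3]
    - [0, 0, 0, 0, 0, 0, 0.3]
    - [0, 0, 0, 0, 0, 0, 0.3]

```text
clock: 7.9
position: [0.4861, 0.1045, 0.2006]
tcp_rot: [-3.142, -0.0, -0.003]
wrist_force: [-0.2, -0.3, -0.8]
gripper_width: 0.05
grip_force: 31.8
```

Run:
```python
from h import *
m=camera_model('wrist');im,d=save('wrist','pics/w3.png');s=get_obs();print(s['position'],s['tcp_rot'],s['wrist_force'])
for t in ['lemon','dish_white','dish_brown','dish_green','dish_yellow']:
  for r in trace('wrist',t)[:2]:
    if r['p']<.3: continue
    P=wpts(m,d,r['region']);Q=P;
    k=max(cv2.findContours(r['region'].astype('uint8'),0,1)[0],key=cv2.contourArea)[:,0]
    e=cv2.fitEllipse((wz(m,k,.0165)*1000).astype('float32'))
    print(t,round(r['p'],2),r['location'],((Q.min(0)+Q.max(0))/2).round(4),Q.min(0).round(3),Q.max(0).round(3),np.round(e,1) if 0 else (np.round(e[0],1),np.round(e[1],1)))
```

```text
[0.48605737 0.10451104 0.20053915] [-3.14149322e+00  6.45707020e-05 -2.68239204e-03] [ 0.63744556 -0.11384106 -0.33537896]
lemon 0.93 [275.2, 276.0] [0.4805 0.105  0.0364] [0.44  0.079 0.008] [0.521 0.131 0.065] (array([471.6, 106.4]), array([61.3, 82.1]))
dish_brown 0.68 [265.0, 66.9] [0.5802 0.1147 0.0132] [0.541 0.069 0.007] [0.619 0.16  0.02 ] (array([581.5, 113.4]), array([78.1, 91.5]))
dish_green 0.65 [451.7, 63.4] [0.5931 0.0107 0.0139] [ 0.55  -0.037  0.007] [0.637 0.059 0.02 ] (array([590.8,  13. ]), array([80.1, 91.9]))
dish_green 0.39 [275.0, 276.0] [0.4755 0.1064 0.0364] [0.43  0.077 0.007] [0.521 0.136 0.065] (array([471.5, 106.4]), array([61.4, 82.5]))
dish_yellow 0.78 [290.1, 208.4] [0.4915 0.1052 0.0282] [0.452 0.058 0.007] [0.531 0.153 0.05 ] (array([498.4, 105.1]), array([61.2, 82.8]))
```

View pics/w3.png

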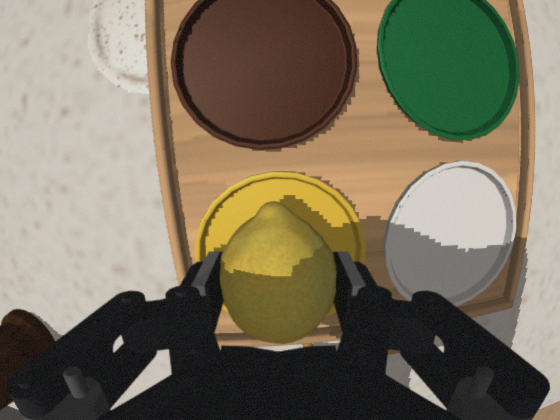

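The lemon (275,276) sits over the yellow dish, close to its centre. I release it, lift and go to the shaker.

Call:
carry_out:
  commands:
    - [0, 0, 0, 0, 0, 1, 0.3]
    - [0, 0, 0, 0, 0, 0, 0.8]
    - [0, 0, 0, 0, 0, 0, 0.8]
    - [0, 0, 0, 0, 0, 0, 0.8]
    - [0, 0, 0, 0, 0, -30, 0.8]
    - [0, 0, 0, 0, 0, -55, 1]
    - [0, 0, 0, 0, 0, -55, 1]
    - [0, 0, 0, -12, 60, 0, 1]

```text
clock: 9.2
position: [0.4753, 0.0461, 0.345]
tcp_rot: [-3.141, -0.01, -0.021]
wrist_force: [0.7, -0.9, 0.0]
gripper_width: 0.0857
grip_force: 0.0
```

Call:
carry_out:
  commands:
    - [0, 0, 0, -14, 60, 0, 1]
    - [0, 0, 0, -14, 60, 0, 1]
    - [0, 0, 0, -14, 60, 0, 1]
    - [0, 0, 0, -14, 60, 0, 1]
    - [0, 0, 0, -14, 60, 0, 1]
    - [0, 0, 0, -14, 60, 0, 1]
    - [0, 0, 0, -5, 20, 0, 1]
    - [0, 0, 0, 0, 0, 0, 1]

```text
clock: 10.2
position: [0.3843, -0.3364, 0.3383]
tcp_rot: [-3.14, 0.004, 0.001]
wrist_force: [0.5, 0.8, -0.5]
gripper_width: 0.0852
grip_force: 0.0
```

```bash
cat >> h.py <<'E'
def look(names,f):
    m=camera_model('wrist');im,d=save('wrist',f);s=get_obs();print(s['clock'],np.round(s['position'],4),np.round(s['tcp_rot'],3))
    for t,zlo in names:
      for r in trace('wrist',t)[:2]:
        if r['p']<.3: continue
        P=wpts(m,d,r['region']);Q=P[P[:,2]>zlo]
        if len(Q)<9: continue
        lo,hi=np.percentile(Q,[1,99],axis=0)
        print(t,round(r['p'],2),np.round(r['location']),len(Q),'mid',((lo+hi)/2).round(4),lo.round(3),hi.round(3))
E
python3 -c "
from h import *
look([('salt_shaker',.075),('salt_shaker',.02),('seasoning_bottle',.09)],'pics/w4.png')
im,d=grab_frame('top')
for r in trace('top','lemon'):
  P=pts('top',d,r['region']);print(r['p'],r['location'],P.min(0),P.max(0))"
```

```text
10.25 [ 0.3847 -0.3352  0.3385] [-3.14e+00  1.00e-03  0.00e+00]
salt_shaker 0.84 [278. 209.] 1605 mid [ 0.3821 -0.3351  0.0831] [ 0.367 -0.351  0.076] [ 0.398 -0.32   0.09 ]
salt_shaker 0.84 [278. 209.] 2513 mid [ 0.3854 -0.3333  0.0587] [ 0.368 -0.352  0.028] [ 0.403 -0.315  0.09 ]
seasoning_bottle 0.79 [163.  67.] 5440 mid [ 0.4941 -0.259   0.1252] [ 0.47  -0.279  0.091] [ 0.518 -0.239  0.159]
0.89 [248.4, 212.2] [0.44577397 0.07559003 0.0039606 ] [0.51800226 0.12693402 0.06569211]
0.53 [261.8, 262.8] [ 0.31495062  0.03174031 -0.00505659] [0.37011363 0.08579522 0.05468524]
```

View pics/w4.png

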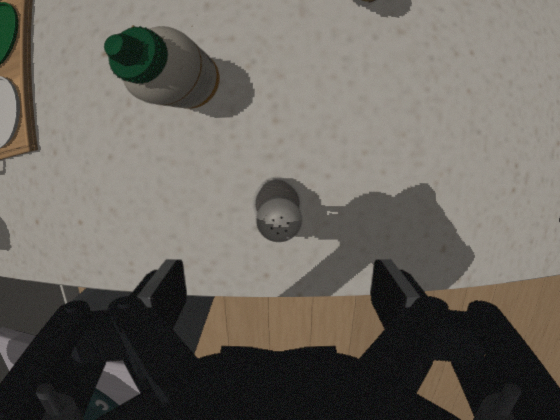

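The shaker is at (278,210), centred between the fingers. I descend and grip.

Call:
carry_out:
  commands:
    - [0, 0, 0, -2, 0, 50, 1]
    - [0, 0, 0, 0, 0, 50, 1]
    - [0, 0, 0, 0, 0, 20, 1]
    - [0, 0, 0, 0, 0, 10, 1]
    - [0, 0, 0, 0, 0, 0, 1]
    - [0, 0, 0, 0, 0, 0, 0.2]
    - [0, 0, 0, 0, 0, 0, 0.2]
    - [0, 0, 0, 0, 0, 0, 0.2]
  squeeze: 30

```text
clock: 11.5
position: [0.383, -0.3358, 0.2101]
tcp_rot: [3.14, -0.001, 0.003]
wrist_force: [-0.2, 1.2, 1.7]
gripper_width: 0.037
grip_force: 29.6
```

Call:
carry_out:
  commands:
    - [0, 0, 0, 0, 0, 0, 0.2]
    - [0, 0, 0, 0, 0, 0, 0.2]
    - [0, 0, 0, 0, 0, 0, 0.2]

```text
clock: 11.88
position: [0.383, -0.3358, 0.2101]
tcp_rot: [3.14, -0.0, 0.003]
wrist_force: [-0.4, 1.9, 5.2]
gripper_width: 0.0371
grip_force: 30.1
```

```bash
python3 -c "
from h import *
look([('salt_shaker',.01)],'pics/w5.png')
im,d=grab_frame('scene');cv2.imwrite('pics/s5.png',cv2.resize(im[200:340,280:480],None,fx=2,fy=2)[:,:,::-1])
a=cv2.imread('pics/w5.png');b=cv2.imread('pics/s5.png');b=cv2.resize(b,(400,280));c=np.zeros((280,800,3),'uint8');c[:,:400]=cv2.resize(a,(400,280)) ;c[:,400:]=b;cv2.imwrite('pics/c5.png',c)"
```

```text
11.925 [ 0.3829 -0.3358  0.2101] [ 3.14e+00 -0.00e+00  3.00e-03]
salt_shaker 0.92 [278. 284.] 10217 mid [ 0.389  -0.3341  0.0529] [ 0.375 -0.352  0.016] [ 0.403 -0.317  0.09 ]
```

View pics/c5.png

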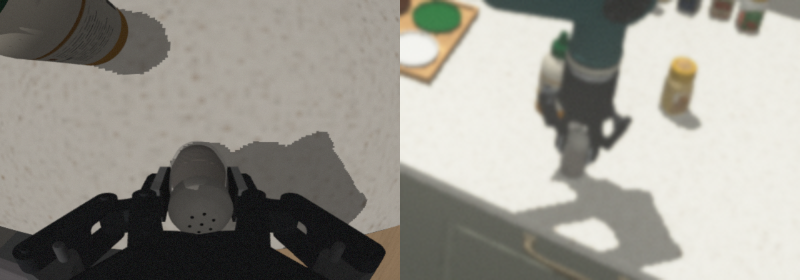

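Call:
carry_out:
  commands:
    - [0, 0, 0, 0, 0, -45, 0.2]
    - [0, 0, 0, 0, 0, -45, 0.2]
    - [0, 0, 0, 0, -57, 0, 0.2]
    - [0, 0, 0, 0, -57, 0, 0.2]
    - [0, 0, 0, 0, -57, 0, 0.2]
    - [0, 0, 0, 27, -42, 0, 0.2]
    - [0, 0, 0, 28, -43, 0, 0.2]
    - [0, 0, 0, 28, -43, 0, 0.2]

```text
clock: 13.02
position: [0.466, -0.0351, 0.2984]
tcp_rot: [3.141, -0.0, 0.0]
wrist_force: [0.0, 0.2, -1.1]
gripper_width: 0.0371
grip_force: 30.4
```

Call:
carry_out:
  commands:
    - [0, 0, 0, 27, -42, 0, 0.2]
    - [0, 0, 0, 0, 0, 20, 0.2]
    - [0, 0, 0, 0, 0, 30, 0.2]
    - [0, 0, 0, 0, 0, 20, 0.2]
    - [0, 0, 0, 0, 0, 5, 0.2]
    - [0, 0, 0, 0, 0, 0, 0.2]
    - [0, 0, 0, 0, 0, 0, 0.2]

```text
clock: 13.9
position: [0.4932, 0.0052, 0.2249]
tcp_rot: [3.141, -0.001, 0.004]
wrist_force: [-0.4, 0.1, -1.0]
gripper_width: 0.0372
grip_force: 30.4
```

```bash
python3 -c "
from h import *
look([('salt_shaker',.02),('dish_green',0),('dish_white',0)],'pics/w6.png')"
```

```text
13.95 [0.4931 0.0053 0.2249] [ 3.141e+00 -1.000e-03  4.000e-03]
salt_shaker 0.82 [278. 286.] 10259 mid [0.4994 0.0068 0.0657] [ 0.485 -0.01   0.027] [0.514 0.024 0.104]
dish_green 0.8 [265.  66.] 19076 mid [0.5923 0.0136 0.0141] [ 0.552 -0.028  0.01 ] [0.632 0.055 0.018]
dish_white 0.89 [284. 207.] 8876 mid [0.5101 0.0056 0.014 ] [ 0.482 -0.037  0.01 ] [0.538 0.048 0.018]
dish_white 0.46 [154. 220.] 5926 mid [0.4924 0.1032 0.0143] [0.455 0.062 0.01 ] [0.529 0.145 0.019]
```

View pics/w6.png

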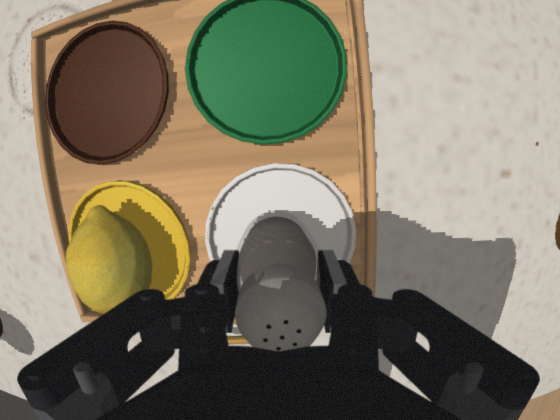

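The shaker (279,280) stands about 4 mm above the white dish (281,235), with little offset. I lower, release, and go to the mill.

Call:
carry_out:
  commands:
    - [0, 0, 0, 0, 0, 2, 0.2]
    - [0, 0, 0, 0, 0, 2, 0.2]
    - [0, 0, 0, 0, 0, 0, 0.2]
    - [0, 0, 0, 0, 0, 0, 0.7]
    - [0, 0, 0, 0, 0, 0, 0.7]
    - [0, 0, 0, 0, 0, 0, 0.7]
    - [0, 0, 0, 0, 0, -20, 0.7]
    - [0, 0, 0, 0, 0, -40, 0.7]

```text
clock: 15.1
position: [0.4918, 0.0055, 0.278]
tcp_rot: [-3.141, 0.0, 0.009]
wrist_force: [0.6, -0.3, 0.4]
gripper_width: 0.0599
grip_force: 0.0
```

Call:
carry_out:
  commands:
    - [0, 0, 0, 0, 0, -60, 1]
    - [0, 0, 0, 0, 0, -60, 1]
    - [0, 0, 0, -16, -51, 0, 1]
    - [0, 0, 0, -16, -51, 0, 1]
    - [0, 0, 0, -16, -51, 0, 1]
    - [0, 0, 0, -16, -51, 0, 1]
    - [0, 0, 0, -17, -51, 0, 1]
    - [0, 0, 0, -17, -52, 0, 1]

```text
clock: 16.1
position: [0.3939, 0.3139, 0.3995]
tcp_rot: [3.141, -0.001, 0.001]
wrist_force: [0.8, 0.2, 0.4]
gripper_width: 0.0858
grip_force: 0.0
```

Call:
carry_out:
  commands:
    - [0, 0, 0, 0, 0, 0, 1]
    - [0, 0, 0, 0, 0, 0, 1]

```text
clock: 16.35
position: [0.3947, 0.3123, 0.3993]
tcp_rot: [3.14, 0.001, -0.0]
wrist_force: [0.3, -0.4, 0.2]
gripper_width: 0.0856
grip_force: 0.0
```

```bash
python3 -c "
from h import *
look([('pepper_mill',.125),('pepper_mill',.14),('lemon',0.03)],'pics/w7.png')
im,d=grab_frame('top')
for t,z in [('lemon',.03),('salt_shaker',.03)]:
 for r in trace('top',t):
  P=pts('top',d,r['region']);P=P[P[:,2]>z];print(t,r['p'],r['location'],P.min(0),P.max(0))"
```

```text
16.4 [0.395  0.3118 0.3995] [ 3.141e+00 -2.000e-03 -0.000e+00]
pepper_mill 0.83 [277. 207.] 3479 mid [0.3983 0.3153 0.1531] [0.376 0.293 0.136] [0.42  0.338 0.17 ]
pepper_mill 0.83 [277. 207.] 3408 mid [0.398  0.3153 0.1556] [0.376 0.293 0.141] [0.42  0.338 0.17 ]
lemon 0.67 [461. 116.] 1889 mid [0.4842 0.111  0.048 ] [0.453 0.09  0.033] [0.516 0.132 0.063]
lemon 0.65 [475. 228.] 1186 mid [0.3464 0.0646 0.041 ] [0.321 0.042 0.03 ] [0.372 0.088 0.052]
lemon 0.56 [260.9, 258.4] [0.31493936 0.03177177 0.03006497] [0.36933296 0.08385638 0.05325692]
lemon 0.52 [249.8, 213.3] [0.44873637 0.07729824 0.03375194] [0.51544203 0.12668973 0.06593254]
salt_shaker 0.6 [282.2, 212.9] [ 0.46817713 -0.01556021  0.03438763] [0.50507572 0.02234883 0.10261697]
```

View pics/w7.png

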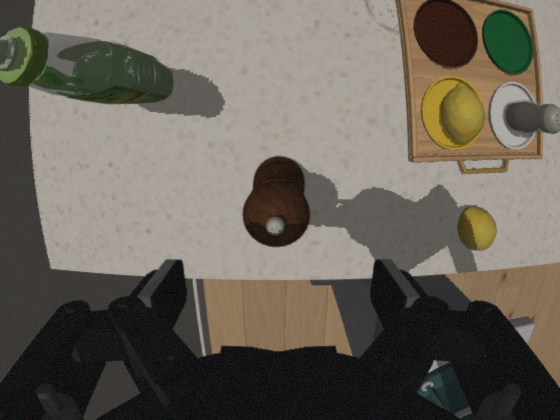

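The mill's knob is at (275,226), centred between the fingers. In the view, the shaker and lemon sit in their dishes. I grip the mill.

Call:
carry_out:
  commands:
    - [0, 0, 0, 3, -3, 50, 1]
    - [0, 0, 0, 0, 0, 40, 1]
    - [0, 0, 0, 0, 0, 19, 1]
    - [0, 0, 0, 0, 0, 0, 1]
    - [0, 0, 0, 0, 0, 0, 0.3]
    - [0, 0, 0, 0, 0, 0, 0.3]
    - [0, 0, 0, 0, 0, 0, 0.3]
    - [0, 0, 0, 0, 0, 0, 0.3]
  squeeze: 40

```text
clock: 17.7
position: [0.3982, 0.3157, 0.2928]
tcp_rot: [-3.14, 0.0, -0.005]
wrist_force: [0.3, -0.6, 6.8]
gripper_width: 0.0472
grip_force: 41.0
```

Call:
carry_out:
  commands:
    - [0, 0, 0, 0, 0, 0, 0.3]
    - [0, 0, 0, 0, 0, 0, 0.3]

```text
clock: 17.95
position: [0.3982, 0.3157, 0.2928]
tcp_rot: [-3.14, 0.0, -0.005]
wrist_force: [-0.8, -1.4, 6.7]
gripper_width: 0.0472
grip_force: 41.0
```

Call:
carry_out:
  commands:
    - [0, 0, 0, 0, 0, -45, 0.3]
    - [0, 0, 0, 0, 0, -45, 0.3]
    - [0, 0, 0, 31, 34, 0, 0.3]
    - [0, 0, 0, 31, 34, 0, 0.3]
    - [0, 0, 0, 31, 34, 0, 0.3]
    - [0, 0, 0, 31, 34, 0, 0.3]
    - [0, 0, 0, 31, 33, 0, 0.3]
    - [0, 0, 0, 32, 33, 0, 0.3]

```text
clock: 18.95
position: [0.5854, 0.1123, 0.3799]
tcp_rot: [-3.141, 0.0, 0.002]
wrist_force: [0.1, 0.3, -1.0]
gripper_width: 0.047
grip_force: 41.9
```

Call:
carry_out:
  commands:
    - [0, 0, 0, 0, 0, 20, 0.3]
    - [0, 0, 0, 0, 0, 30, 0.3]
    - [0, 0, 0, 0, 0, 18, 0.3]
    - [0, 0, 0, 0, 0, 5, 0.3]
    - [0, 0, 0, 0, 0, 0, 0.3]
    - [0, 0, 0, 0, 0, 0, 0.3]

```text
clock: 19.7
position: [0.585, 0.1136, 0.3093]
tcp_rot: [-3.141, -0.0, -0.004]
wrist_force: [-0.3, 0.2, -1.8]
gripper_width: 0.0466
grip_force: 41.9
```

```bash
python3 -c "
from h import *
look([('pepper_mill',.02),('dish_green',0),('dish_brown',0)],'pics/w8.png')"
```

```text
19.75 [0.585  0.1135 0.3093] [-3.141 -0.    -0.004]
pepper_mill 0.64 [277. 269.] 13802 mid [0.5909 0.1126 0.1078] [0.571 0.089 0.029] [0.611 0.136 0.186]
dish_green 0.65 [393. 194.] 7445 mid [0.5941 0.014  0.0139] [ 0.552 -0.028  0.01 ] [0.636 0.056 0.018]
dish_brown 0.94 [270. 179.] 3473 mid [0.5951 0.1134 0.0143] [0.562 0.071 0.01 ] [0.629 0.156 0.019]
```

View pics/w8.png

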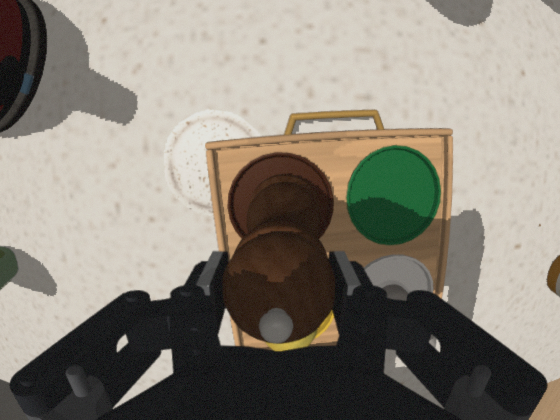

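The mill (277,270) is centred over the brown dish, about 5 mm high. I lower, release, and go to the bottle.

Call:
carry_out:
  commands:
    - [0, 0, 0, 0, 0, 3, 0.3]
    - [0, 0, 0, 0, 0, 2, 0.3]
    - [0, 0, 0, 0, 0, 0, 0.3]
    - [0, 0, 0, 0, 0, 0, 0.75]
    - [0, 0, 0, 0, 0, 0, 0.75]
    - [0, 0, 0, 0, 0, 0, 0.75]
    - [0, 0, 0, 0, 0, -20, 0.75]
    - [0, 0, 0, 0, 0, -40, 0.75]

```text
clock: 20.9
position: [0.5843, 0.1134, 0.3604]
tcp_rot: [3.141, -0.0, -0.01]
wrist_force: [0.7, 0.4, -0.3]
gripper_width: 0.0642
grip_force: 0.0
```

Call:
carry_out:
  commands:
    - [0, 0, 0, 0, 0, -40, 1]
    - [0, 0, 0, -13, 53, 0, 1]
    - [0, 0, 0, -13, 53, 0, 1]
    - [0, 0, 0, -13, 53, 0, 1]
    - [0, 0, 0, -13, 53, 0, 1]
    - [0, 0, 0, -13, 53, 0, 1]
    - [0, 0, 0, -13, 53, 0, 1]
    - [0, 0, 0, -13, 51, 0, 1]

```text
clock: 21.9
position: [0.4929, -0.2573, 0.4026]
tcp_rot: [3.141, -0.001, 0.0]
wrist_force: [0.2, -0.9, -0.4]
gripper_width: 0.0854
grip_force: 0.0
```

Call:
carry_out:
  commands:
    - [0, 0, 0, 0, 0, 0, 1]
    - [0, 0, 0, 0, 0, 0, 1]

```text
clock: 22.15
position: [0.4936, -0.2555, 0.4025]
tcp_rot: [-3.141, 0.001, 0.0]
wrist_force: [-0.4, -0.6, -0.0]
gripper_width: 0.0853
grip_force: 0.0
```

```bash
python3 -c "
from h import *
look([('seasoning_bottle',.08),('seasoning_bottle',.14)],'pics/w9.png')
im,d=save('top','pics/t9.png')
for t,z in [('lemon',.03),('salt_shaker',.03),('pepper_mill',.13)]:
 for r in trace('top',t)[:2]:
  P=pts('top',d,r['region']);P=P[P[:,2]>z]
  if len(P): print(t,r['p'],r['location'],P.min(0),P.max(0))"
```

```text
22.2 [ 0.4938 -0.2549  0.4026] [-3.141e+00 -1.000e-03  0.000e+00]
seasoning_bottle 0.56 [277. 194.] 3112 mid [ 0.5024 -0.2526  0.1217] [ 0.481 -0.277  0.084] [ 0.524 -0.228  0.159]
seasoning_bottle 0.56 [277. 194.] 466 mid [ 0.4977 -0.2529  0.1503] [ 0.491 -0.26   0.141] [ 0.504 -0.245  0.16 ]
lemon 0.82 [247.4, 212.6] [0.44907662 0.07730266 0.03209674] [0.51117831 0.12648029 0.06400655]
lemon 0.68 [260.9, 262.4] [0.31747656 0.03179754 0.03020276] [0.36947948 0.08359224 0.05439069]
salt_shaker 0.72 [280.3, 211.1] [ 0.46814169 -0.01551254  0.03214317] [0.50520946 0.0252361  0.10322689]
pepper_mill 0.94 [246.7, 171.7] [0.5535603  0.08539173 0.13116156] [0.60178585 0.13466223 0.18474682]
```

View pics/w9.png

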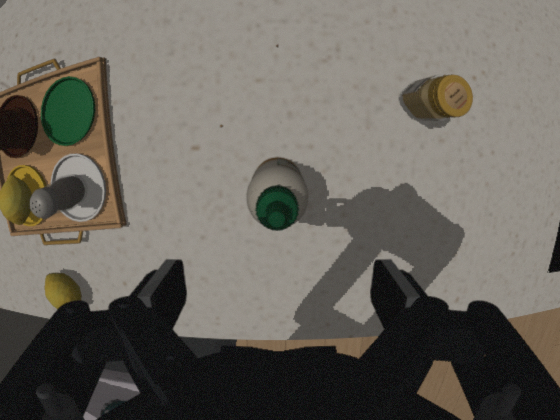

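The bottle cap is at (277,208), centred between the fingers, and the spice jar at (440,97) is well clear. I descend and grip.

Call:
carry_out:
  commands:
    - [0, 0, 0, 3, -2, 50, 1]
    - [0, 0, 0, 0, 0, 50, 1]
    - [0, 0, 0, 0, 0, 25, 1]
    - [0, 0, 0, 0, 0, 10, 1]
    - [0, 0, 0, 0, 0, 5, 1]
    - [0, 0, 0, 0, 0, 0, 0.3]
    - [0, 0, 0, 0, 0, 0, 0.3]
    - [0, 0, 0, 0, 0, 0, 0.3]
  squeeze: 50

```text
clock: 23.5
position: [0.4971, -0.254, 0.2646]
tcp_rot: [3.139, -0.0, 0.005]
wrist_force: [0.2, 0.7, 3.5]
gripper_width: 0.0516
grip_force: 53.3
```

Call:
carry_out:
  commands:
    - [0, 0, 0, 0, 0, 0, 0.3]
    - [0, 0, 0, 0, 0, 0, 0.3]
    - [0, 0, 0, 0, 0, 0, 0.3]

```text
clock: 23.88
position: [0.4971, -0.254, 0.2646]
tcp_rot: [3.139, -0.0, 0.005]
wrist_force: [0.3, -0.6, 6.1]
gripper_width: 0.0515
grip_force: 53.3
```

Call:
carry_out:
  commands:
    - [0, 0, 0, 0, 0, -55, 0.3]
    - [0, 0, 0, 0, 0, -55, 0.3]
    - [0, 0, 0, 19, -53, 0, 0.3]
    - [0, 0, 0, 19, -53, 0, 0.3]
    - [0, 0, 0, 19, -54, 0, 0.3]
    - [0, 0, 0, 19, -53, 0, 0.3]
    - [0, 0, 0, 20, -54, 0, 0.3]
    - [0, 0, 0, 0, 0, 0, 0.3]

```text
clock: 24.88
position: [0.593, 0.0174, 0.3704]
tcp_rot: [-3.14, -0.01, 0.006]
wrist_force: [-0.4, -0.8, -2.4]
gripper_width: 0.0516
grip_force: 54.2
```

Call:
carry_out:
  commands:
    - [0, 0, 0, 0, 0, 30, 0.3]
    - [0, 0, 0, 0, 0, 40, 0.3]
    - [0, 0, 0, 0, 0, 18, 0.3]
    - [0, 0, 0, 0, 0, 6, 0.3]
    - [0, 0, 0, 0, 0, 0, 0.3]
    - [0, 0, 0, 0, 0, 0, 0.3]

```text
clock: 25.62
position: [0.5932, 0.0132, 0.2807]
tcp_rot: [3.141, -0.001, 0.006]
wrist_force: [-0.1, -0.9, -2.9]
gripper_width: 0.0513
grip_force: 54.2
```

```bash
python3 -c "
from h import *
look([('seasoning_bottle',.02),('pepper_mill',.13),('dish_green',0),('dish_brown',0)],'pics/w10.png')"
```

```text
25.675 [0.5932 0.0132 0.2806] [ 3.141e+00 -1.000e-03  5.000e-03]
seasoning_bottle 0.96 [278. 267.] 14460 mid [0.6028 0.0148 0.1033] [ 0.585 -0.009  0.033] [0.62  0.038 0.173]
dish_green 0.61 [285. 180.] 4155 mid [0.608  0.0138 0.0142] [ 0.579 -0.029  0.01 ] [0.637 0.057 0.018]
dish_brown 0.6 [328. 329.] 796 mid [ 0.496  -0.0279  0.014 ] [ 0.469 -0.038  0.01 ] [ 0.523 -0.018  0.018]
```

View pics/w10.png

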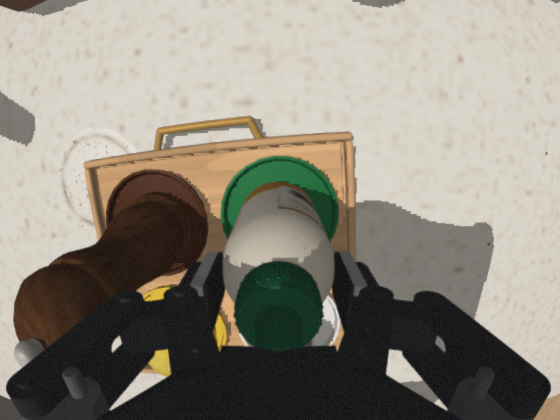

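The bottle (278,267) is centred over the green dish, about 5 mm high, and the mill stands beside it. I lower, release and retreat.

Call:
carry_out:
  commands:
    - [0, 0, 0, 0, 0, 3, 0.3]
    - [0, 0, 0, 0, 0, 2, 0.3]
    - [0, 0, 0, 0, 0, 0, 0.3]
    - [0, 0, 0, 0, 0, 0, 0.75]
    - [0, 0, 0, 0, 0, 0, 0.75]
    - [0, 0, 0, 0, 0, 0, 0.75]
    - [0, 0, 0, 0, 0, -20, 0.75]
    - [0, 0, 0, 0, 0, -50, 0.75]

```text
clock: 26.88
position: [0.592, 0.0134, 0.3404]
tcp_rot: [-3.141, 0.0, 0.013]
wrist_force: [0.5, 0.5, 0.0]
gripper_width: 0.0639
grip_force: 0.0
```

Call:
carry_out:
  commands:
    - [0, 0, 0, 0, 0, -50, 0.75]
    - [0, 0, 0, 0, 0, -40, 0.75]
    - [0, 0, 0, -30, 45, -10, 0.75]
    - [0, 0, 0, -30, 45, 0, 0.75]
    - [0, 0, 0, -30, 45, 0, 0.75]
    - [0, 0, 0, -30, 30, 0, 0.75]
    - [0, 0, 0, 0, 0, 0, 0.75]
    - [0, 0, 0, 0, 0, 0, 0.75]

```text
clock: 27.88
position: [0.4729, -0.1514, 0.4437]
tcp_rot: [-3.141, 0.001, -0.001]
wrist_force: [0.1, 0.1, 0.5]
gripper_width: 0.0636
grip_force: 0.0
```

```bash
python3 -c "
from h import *
look([('seasoning_bottle',.05),('pepper_mill',.13),('salt_shaker',.05),('lemon',.03),('dish_green',0),('dish_brown',0),('dish_yellow',0),('dish_white',0)],'pics/w11.png')
im,d=grab_frame('top');cv2.imwrite('pics/t11.png',cv2.resize(im[120:280,80:460],(760,320))[:,:,::-1])
for t,z in [('seasoning_bottle',.03),('spice_jar',.02),('washing_up',.02),('lemon',.03),('salt_shaker',.03),('pepper_mill',.13)]:
 for r in trace('top',t)[:2]:
  P=pts('top',d,r['region']);P=P[P[:,2]>z]
  if len(P): print(t,r['p'],r['location'],P.min(0).round(3),P.max(0).round(3))"
```

```text
27.925 [ 0.4731 -0.1511  0.4436] [-3.141e+00 -1.000e-03 -0.000e+00]
seasoning_bottle 0.66 [125.  85.] 3251 mid [0.5901 0.0066 0.1114] [ 0.565 -0.013  0.053] [0.615 0.026 0.17 ]
pepper_mill 0.87 [ 46. 105.] 1790 mid [0.5812 0.104  0.1555] [0.559 0.087 0.131] [0.603 0.12  0.18 ]
salt_shaker 0.88 [146. 171.] 1202 mid [0.494  0.0029 0.0759] [ 0.476 -0.012  0.051] [0.512 0.018 0.101]
lemon 0.94 [130. 274.] 1029 mid [0.3477 0.0578 0.0413] [0.323 0.034 0.03 ] [0.373 0.082 0.052]
lemon 0.58 [ 84. 179.] 1354 mid [0.4863 0.1011 0.0479] [0.456 0.08  0.033] [0.516 0.122 0.063]
dish_green 0.59 [166.  84.] 1586 mid [0.5945 0.0069 0.0163] [ 0.551 -0.03   0.008] [0.638 0.044 0.025]
dish_brown 0.63 [ 89. 124.] 441 mid [0.5832 0.108  0.0143] [0.543 0.072 0.01 ] [0.624 0.144 0.019]
dish_yellow 0.84 [108. 168.] 1200 mid [0.4859 0.0996 0.0142] [0.444 0.062 0.01 ] [0.528 0.137 0.019]
seasoning_bottle 0.88 [280.7, 170.9] [ 0.56  -0.015  0.03 ] [0.615 0.038 0.172]
seasoning_bottle 0.39 [113.0, 199.1] [0.485 0.424 0.03 ] [0.53  0.491 0.243]
washing_up 0.69 [114.6, 196.4] [0.485 0.424 0.02 ] [0.529 0.487 0.243]
lemon 0.82 [248.0, 212.6] [0.449 0.077 0.034] [0.514 0.127 0.067]
salt_shaker 0.47 [284.1, 209.2] [ 0.467 -0.015  0.032] [0.503 0.025 0.104]
pepper_mill 0.87 [245.3, 174.1] [0.555 0.085 0.13 ] [0.6   0.132 0.182]
```

View pics/w11.png

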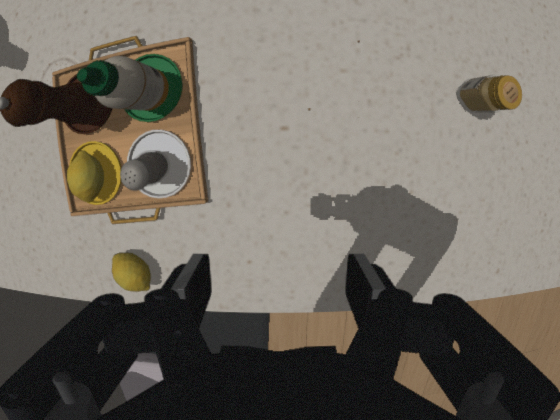

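View pics/t11.png

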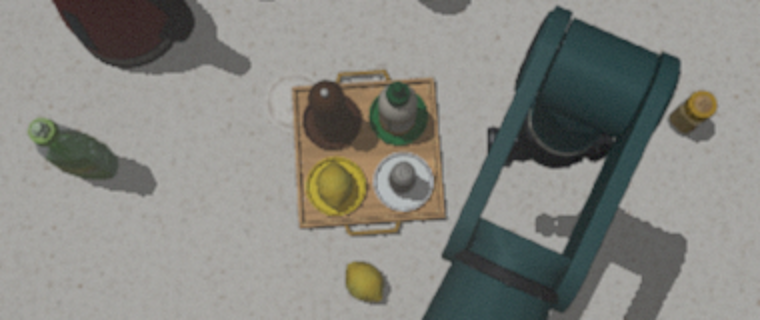

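Both views show all four items upright and centred in their dishes, with top heights that match sitting on the dish floors. The jar and washing-up bottle are untouched.

```bash
python3 -c "from station import *; print(job_done())"
```

```text
the job is handed in; nothing more can be done
None
```

The job is handed in: the mill, shaker, bottle and lemon are in their brown, white, dark green and yellow dishes, all centred, with the three standing items upright in the last pictures; the spice jar and washing-up bottle were left alone (no verdict came back).

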